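# File the mini cutting board in its slot

## Task

The white plastic cutting board has dried: take it out of the drainer and put it away upright, hand hole at the top, in the narrow slot of the board stand's grey insert, pushed down through the slot until it stands fully home on the stand's floor. The insert slides to and fro and may have been left anywhere in its bay, so feel for the slot, push gently and never force the board. Leave the wooden board, the grater and the bowl where they are.

Things in the scene. Friction and masses are not known exactly. Their poses are not given: they have to be found in the camera images.
- board: Board to put away: plain white plastic, 10 mm thick (x), 120 mm wide (y), 180 mm tall (z, up), 0.16 to 0.26 kg. Origin: middle of its foot (lower edge). Hand hole 50 mm wide, 132 to 146 mm above the foot; the solid bar above it, up to the top edge, is where to pinch it. Stands on edge in either of the drainer's two wire slots, upright, with 1.5 mm play.
- stand: Board stand: frosted case fixed to the counter, reaching from x = -66 to +69 mm and y = -80 to +80 mm of its origin (on the counter), 105 mm high. Its back channel (x = 42 to 66 mm) is for thick boards and holds a wooden one. The front bay (x = -63 to +36 mm) is covered in part by a grey insert with one narrow slot along y, which can be slid along x to make room on either side.
- bay_top (a point): Middle of the front bay at the height of the insert's top (105 mm). Insert: plate 72 mm (x) by 158 mm (y), with a square-edged slot 12.5 mm (x) by 125 mm (y) in its middle, at y = 0. It has been left anywhere in its travel: the slot's middle is up to 13 mm off this point along the stand's x, either way, and that is not reported: feel for it. It slides only under 12 N or more sideways.
- bay_floor (a point): Middle of the front bay on the stand's floor, 6 mm above the counter, where the board's foot rests when home. Under the slot a sleeve of the same opening reaches down to 20 mm above the counter. In it, 55 mm up, a sprung rubber rib on the +x side bears on the board with 4 to 7 N: the board will not drop past it by itself but takes a push of roughly 3 to 12 N.
- drainer: White draining tray, 250 mm (x) by 180 mm (y), 18 mm rim, floor 4 mm thick, stuck to the counter. Origin: underside centre. Two slots for flat things, each between two wire hoops 80 mm high, 104 mm long in y and 13 mm apart, at x = -80 mm and x = -5 mm: one holds the board, the other the grater. A bowl stands at x = 70 mm.
- grater: Aluminium hand grater, 10 mm thick, 90 mm wide, 140 mm tall with a narrow 28 mm handle at the top, standing in the drainer's other slot. Origin: middle of its foot. To be left alone.
- wood_board: Small wooden board, 20 mm thick (x), 120 mm wide (y), 130 mm tall, standing in the stand's back channel. Origin: middle of its foot. To be left alone.
- bowl: Rice bowl, rim radius 42 mm, 52 mm high, in the drainer. Origin: underside centre. To be left alone.
Mind the look-alikes: they are no part of the job. What is shaped like the board but green or red is not meant. Leave any pink look-alike of the stand alone.

How it is judged:
By the outcome, as a careful person would: the job done as asked, in the order asked, and still so for the second after the job is handed in, with the robot touching nothing.
It also fails if it takes over 72 s, if anything falls off the work surface, if the arm or the gripper's body presses on something with over 40 N, if the wrist force passes 120 N, or if a joint passes its speed limit or range.

## Robot

A 7-joint arm with a two-finger parallel gripper is mounted at the origin on the work surface. World frame = base frame: x ahead of the robot, y to its left, z up, the work surface at z = 0. Lengths are in m, angles in rad, forces in N, time in s.
With the tool pointing down it reaches from about 0.35 to 0.9 m from the base axis. Payload 8.1 kg.
Tool frame: the origin (TCP) lies on the centre line of the jaws, within the pads' length; the fingertips stand 19 mm ahead of it and the grasp point (between the pads) is the TCP (arm.tip_reach is the distance from the TCP to the fingertips, in m); z points along the fingers, y is the line along which they close (so a half turn about z gives the same grasp; the last joint's range is limited). The gripper opens to 92 mm and grips with 3 to 60 N. Pads are 19 mm wide; open, the fingers measure 130 mm over their backs; the gripper's body (75 mm by 190 mm) begins 47 mm behind the grasp point.
Start: joints at [1.172, 0.434, 0.025, 1.573, -0.012, 1.134, -0.075], TCP at [0.182, -0.598, 0.207] pointing down, gripper open.
Joint ranges: [-2.62, 2.62], [-0.44, 2.09], [-1.27, 1.32], [0.08, 2.57], [-1.32, 4.46], [0.12, 2], [-2.74, 2.74]. Speed limits (rad/s): [2.22, 2.22, 3.01, 3.01, 3.14, 3.14, 3.14].

## Interface

Orientations are given as a rotation vector (axis times angle).
In Python, from cell import arm gives the robot as it stands.
- The arm moves only by the tool arm_command, never from a script. Its argument "targets" is a list that holds one entry, the list of rows, each a list of 6 numbers: the shift along the tool's x, y, z in m, then the turn, a rotation vector about the tool's x, y, z in rad. A call has 1 to 10 rows; each row shifts and turns the commanded pose from where the row before left it, along the tool's axes as they then stand; what a row does not reach is not made up. A row lasts 1/8 s, in which the tool goes at most 62.5 mm and 10.7 degrees, less where a joint would pass 70% of its speed; a pose out of reach is approached as far as the arm can. A call with a gripper value outside its range is refused whole. "jaw" is the finger opening in m, from 0 to 0.0918, set as the call begins (left out, the last holds). The fingers move at their own pace and stop on an object; "newtons" is the grip in N (left out, the last holds). Time passes only in rows, so rows that do not move let the fingers close. It gives the time, the measured TCP pose, the force, the opening and the grip force at its end, in the units of the state.
- arm.observe(): the state, without advancing time (a new reading comes with each control period).
- arm.get_image(name): name is "side" or "top"; returns a dict with "pixels" (480x640x3 uint8, red, green, blue), "z_map" (480x640 float32, m along the optical axis (not along the pixel's ray), 0 where there is no reading), "fx", "fy", "cx", "cy" (pixels), "xyz" and "rotation" of the camera in the world. Camera axes: x right, y down, z forward; pixel columns grow to the right and rows downward; lengths in m; the calibration is good to about 2 mm. A picture is of the moment at which its call begins.
- arm.sign_off(): hands the job in; it is judged then, once.
The state is a dict: "clock": time; "joints": joint angles; "dq": joint speeds; "joint_efforts": joint torques, N m; "position": TCP position; "ee_rot": TCP orientation; "force": force on the tool from outside, world axes, zero at the start; "ft_torque": the same for the moment, N m; "width": opening from 0.0 (shut) to 1.0 (fully open); "gripper_force": force on a finger pad.
Only numpy, scipy, OpenCV 4.12 (cv2) and the standard library are available. Lean on these libraries where they do the work, as an engineer would, in place of code of your own. Each camera call takes 0.05 s, during which the arm holds its last target. There are 200 camera calls.

## Working session

There is one attempt and no reset: what is moved stays moved. The work goes in short steps, Python scripts to look and compute and a tool call to move; the robot and the scene stay as the last step left them, time stands still between calls to the robot, and variables do not carry over. Pictures are saved under pics/ and viewed, at most 10 in all, crops included, and the job is handed in when it is done.

Besides the shell and the picture viewer there is one more tool, called after ">>>" as name([rows], argument=value, ...), one row to a line, values as JSON. arm_command: Moves the arm, as the interface text tells. Its arguments: {"type":"object","properties":{"targets":{"type":"array","items":{"type":"array","items":{"type":"array","items":{"type":"number"}}}},"jaw":{"type":"number"},"newtons":{"type":"number"}},"required":["targets"]}

```bash
mkdir -p pics
python3 - <<'E'
from cell import arm
import cv2,numpy as np
s=arm.observe()
print({k:np.round(v,3).tolist() for k,v in s.items()})
for n in("top","side"):
    i=arm.get_image(n); cv2.imwrite(f"pics/{n}0.png",i["pixels"][:,:,::-1]); np.savez(f"{n}0.npz",**i)
    print(n,i["xyz"],np.round(i["rotation"],3).tolist(),i["fx"],i["fy"],i["cx"],i["cy"],(i["z_map"]>0).mean())
E
```

```text
{'clock': 0.0, 'joints': [1.172, 0.435, 0.025, 1.574, -0.012, 1.134, -0.075], 'dq': [0.002, 0.0, 0.001, 0.001, 0.002, 0.001, 0.0], 'joint_efforts': [0.002, -66.785, 0.985, -31.446, -0.061, 0.043, 0.0], 'position': [0.182, -0.597, 0.207], 'ee_rot': [-3.106, -0.463, 0.001], 'force': [-0.118, 0.163, 0.069], 'ft_torque': [0.013, -0.044, 0.04], 'gripper_force': 0.0, 'width': 1.0}
top [ 0.38885762 -0.05491283  1.13167798] [-2.141, 2.187, -0.145] 499.4279933902462 499.4279933902462 321.88753717365785 238.79046201808222 0.995849609375
side [-0.13677159  0.66979671  0.69442025] [-0.881, 2.287, -1.296] 553.5546037750424 553.5546037750424 324.35334310217155 238.37174171735256 0.9959798177083333
```

View pics/top0.png

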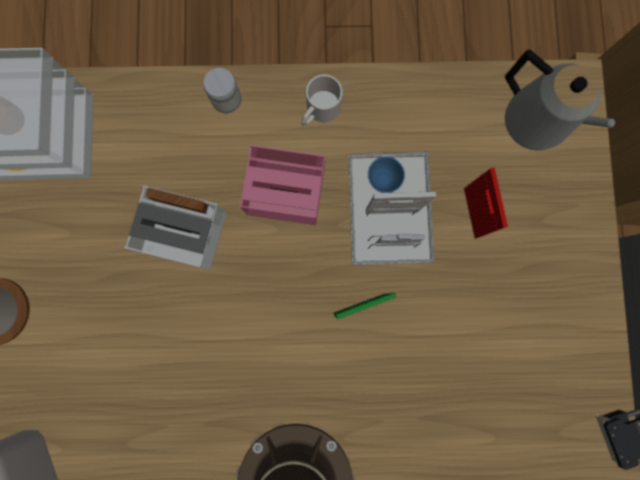

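View pics/side0.png

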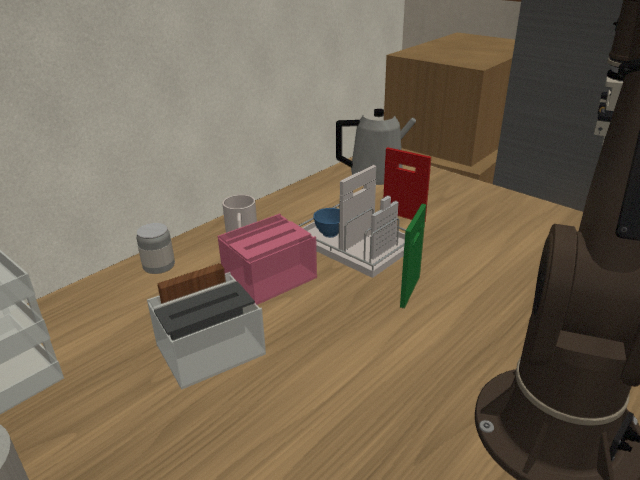

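The top view shows three board-shaped things: white at (403,200) in the drainer, green at (365,305) and red at (486,203). White plastic with a hand hole, standing in a drainer slot, is the one meant. There are two stands: frosted and grey at (175,228), with the wooden board, which is the one meant, and a pink look-alike at (284,185). I'll measure and confirm in a crop.

```bash
cat > h.py <<'E'
import numpy as np,cv2
from scipy.spatial.transform import Rotation as R
def cloud(i):
    Rm=R.from_rotvec(i["rotation"]).as_matrix(); z=i["z_map"].astype(float)
    v,u=np.mgrid[:480,:640]
    c=np.stack([(u-i["cx"])/i["fx"]*z,(v-i["cy"])/i["fy"]*z,z],-1)
    return c@Rm.T+i["xyz"]
def proj(i,p):
    c=(np.atleast_2d(p)-i["xyz"])@R.from_rotvec(i["rotation"]).as_matrix()
    return np.c_[c[:,0]/c[:,2]*i["fx"]+i["cx"],c[:,1]/c[:,2]*i["fy"]+i["cy"]]
def ray(i,u,v,h):
    d=R.from_rotvec(i["rotation"]).as_matrix()@np.array([(u-i["cx"])/i["fx"],(v-i["cy"])/i["fy"],1])
    return i["xyz"]+d*(h-i["xyz"][2])/d[2]
def rect(P):
    (c,s,a)=cv2.minAreaRect((P[:,:2]*1000).astype(np.float32)); return np.round(c,1),np.round(s,1),round(a,1)
E
python3 - <<'E'
from h import *
T=dict(np.load("top0.npz"));S=dict(np.load("side0.npz"))
for n,i in(("top",T),("side",S)):
    P=cloud(i); x,y,z=P[...,0],P[...,1],P[...,2]
    print(n,"counter",np.round(np.median(z[(abs(x-.35)<.03)&(abs(y)<.03)]),4))
    b=proj(i,[[.46,-.22,.1]]);print(b)
    roi=(x>.3)&(x<.62)&(y>-.32)&(y<-.1)
    m=roi&(z>.165)&(z<.2)
    Q=P[m]; print("board top",len(Q),rect(Q) if len(Q) else 0, np.round(np.percentile(Q[:,2],[5,50,95]),3))
    roi=(x>.28)&(x<.55)&(y>.1)&(y<.4)
    rgb=i["pixels"].astype(int); pink=(rgb[...,0]-rgb[...,1]>25)
    m=roi&(z>.095)&(z<.115)&~pink; Q=P[m]; print("stand top",len(Q),rect(Q),np.round(np.percentile(Q[:,2],[5,50,95]),3))
    m=roi&(z>.125)&(z<.145)&pink; Q=P[m]; print("wood top",len(Q),rect(Q),np.round(Q.mean(0),3))
    m=roi&(z<.09)&~pink
im=T["pixels"][:,:,::-1]
cv2.imwrite("pics/crop.png",np.hstack([cv2.resize(im[175:275,120:230],(400,364),interpolation=2),cv2.resize(im[145:270,340:440],(292,364),interpolation=2)]))
E
```

```text
top counter 0.0019
[[395.40533256 263.36333214]]
board top 763 (array([ 473.9, -194.2]), array([115.8, 281. ]), 73.2) [0.169 0.183 0.188]
stand top 1558 (array([527.3, 250.2]), array([161.9,  90.5]), 74.6) [0.102 0.107 0.11 ]
wood top 0 (array([0., 0.]), array([0., 0.]), 0.0) [nan nan nan]
side counter -0.0005
[[400.64241714 224.46840832]]
board top 547 (array([ 480.1, -178.8]), array([113.5, 288.4]), 66.7) [0.167 0.178 0.184]
stand top 2087 (array([522.7, 253.4]), array([161.2,  91. ]), 76.3) [0.097 0.103 0.106]
wood top 0 (array([0., 0.]), array([0., 0.]), 0.0) [nan nan nan]<stdin>:13: RuntimeWarning: Mean of empty slice.
  ret = um.true_divide(
```

View pics/crop.png

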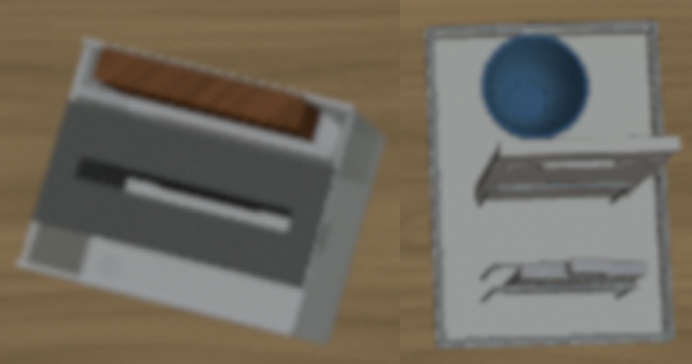

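The crop confirms the targets. The frosted stand has its slot at crop x 80–290, y 160–230, and the insert is pushed towards the wooden board. The white board with the hand hole stands in the drainer's middle slot, and the grater is in the other one. Next I'll measure precisely.

Run:
```python
from h import *
for n in("top","side"):
    i=dict(np.load(n+"0.npz"));P=cloud(i); x,y,z=P[...,0],P[...,1],P[...,2]
    rgb=i["pixels"].astype(int); sat=rgb.max(-1)-rgb.min(-1); red=(rgb[...,0]-rgb[...,2])
    def big(m):
        k,l,st,_=cv2.connectedComponentsWithStats(m.astype(np.uint8)); 
        return l==1+np.argmax(st[1:,4])
    print("==",n)
    m=big((x>.4)&(x<.65)&(y>-.32)&(y<-.1)&(z>.15)&(z<.2)&(sat<35)); Q=P[m]
    v,u=np.nonzero(m);print("board",m.sum(),rect(Q),np.round(np.percentile(Q[:,2],[5,50,98]),4),u.min(),u.max(),v.min(),v.max())
    Qt=Q[Q[:,2]>.172]; print(" top strip",rect(Qt),np.round(Qt.mean(0),4))
    roi=(x>.38)&(x<.7)&(y>.12)&(y<.4)
    m=big(roi&(z>.09)&(z<.118)&(sat<45)); 
    c=cv2.findContours(m.astype(np.uint8),cv2.RETR_EXTERNAL,2)[0][0]; print("stand rim",m.sum(),rect(P[m]))
    g=big(m&(rgb.mean(-1)<110)); print("insert",g.sum(),rect(P[g]),np.round(np.median(z[g]),4),np.round(rgb[g].mean(0)))
    m=big((x>.38)&(x<.7)&(y>.12)&(y<.4)&(z>.118)&(z<.15)); print("wood",m.sum(),rect(P[m]),np.round(P[m].mean(0),4),rgb[m].mean(0))
    m=big((x>.42)&(x<.66)&(y>-.33)&(y<-.1)&(z<.03)&(sat<30)&(rgb.mean(-1)>120)); print("tray",m.sum(),rect(P[m]))
    # slot: hole in filled insert
    f=np.zeros(g.shape,np.uint8); cc=cv2.findContours(g.astype(np.uint8),cv2.RETR_EXTERNAL,1)[0]; cv2.drawContours(f,cc,-1,1,-1)
    g2=cv2.erode(f,np.ones((5,5)))&~g.astype(np.uint8)
    h=big(g2>0); v,u=np.nonzero(h); W=np.array([ray(i,a,b,.105) for a,b in zip(u,v)]); print("slot on plane",h.sum(),rect(W))
```

```text
== top
board 510 (array([ 587.6, -228.6]), array([ 11.5, 119.8]), 0.6) [0.1575 0.1842 0.1891] 372 435 191 201
 top strip (array([ 587.7, -228.6]), array([ 11.2, 119.8]), 0.3) [ 0.5864 -0.2282  0.1843]
stand rim 3205 (array([548.8, 244.1]), array([162.2, 135.2]), 74.6)
insert 2394 (array([544.8, 244.6]), array([160.4,  78. ]), 74.9) 0.1066 [73. 76. 74.]
wood 647 (array([598.4, 228.4]), array([121.1,  20.7]), 74.4) [0.5971 0.2267 0.1362] [87.89026275 60.48686244 39.52704791]
tray 3482 (array([ 567., -226.]), array([186.9, 171.7]), 0.6)
slot on plane 336 (array([542.2, 242.6]), array([120. ,  13.3]), 73.5)
== side
board 556 (array([ 586.1, -224.6]), array([ 14.7, 123.4]), 0.5) [0.1523 0.1701 0.1843] 340 375 165 196
 top strip (array([ 586.3, -224.7]), array([ 14.4, 122. ]), 0.5) [ 0.5849 -0.2213  0.1796]
stand rim 4121 (array([546.7, 246. ]), array([160.9, 139.6]), 74.8)
insert 2638 (array([551.8, 245. ]), array([163.8, 101.9]), 72.2) 0.1038 [66. 67. 64.]
wood 916 (array([596.9, 230.8]), array([120.6,  24.6]), 74.4) [0.5929 0.2349 0.1299] [85.79585153 55.4290393  34.86353712]
tray 319 (array([ 490.5, -223.1]), array([ 49.2, 172.1]), 4.4)
slot on plane 1 (array([517.4, 205.9]), array([0., 0.]), 0.0)
```

>>> arm_command([
  [[0, 0, -0.014, 0, 0, -0.1833], [0, 0, -0.014, 0, 0, -0.1833], [0, 0, -0.014, 0, 0, -0.1833], [0, 0, -0.014, 0, 0, -0.1833], [0, 0, -0.014, 0, 0, -0.1833], [0, 0, -0.014, 0, 0, -0.1833], [0, 0, -0.009, 0, 0, -0.1833], [0, 0, 0, 0, 0, 0]],
], jaw=0.05)

```text
clock: 1.1
position: [0.1821, -0.5981, 0.3005]
ee_rot: [2.214, 2.228, -0.0]
force: [-0.1, -0.6, -0.3]
width: 0.543
gripper_force: 0.0
```

>>> arm_command([
  [[0.041, 0.045, 0, 0, 0, 0], [0.041, 0.045, 0, 0, 0, 0], [0.041, 0.045, 0, 0, 0, 0], [0.041, 0.045, 0, 0, 0, 0], [0.041, 0.045, 0, 0, 0, 0], [0.041, 0.045, 0, 0, 0, 0], [0.041, 0.045, 0, 0, 0, 0], [0.041, 0.045, 0, 0, 0, 0], [0.041, 0.045, 0, 0, 0, 0], [0, 0, 0, 0, 0, 0]],
])

```text
clock: 2.35
position: [0.587, -0.2193, 0.2989]
ee_rot: [-2.206, -2.233, -0.004]
force: [0.3, -0.7, 0.3]
width: 0.545
gripper_force: 0.0
```

Run:
```python
from cell import arm
import numpy as np
s=arm.observe();print({k:np.round(s[k],4).tolist() for k in("joints","position","ee_rot","force","dq")})
```

```text
{'joints': [0.5654, 0.4245, -0.4413, 1.3948, 0.1769, 1.363, 0.1341], 'position': [0.587, -0.2193, 0.2989], 'ee_rot': [-2.2058, -2.2329, -0.004], 'force': [0.2765, -0.7335, 0.2546], 'dq': [0.0663, -0.022, 0.065, 0.0261, 0.0202, 0.0097, 0.0476]}
```

>>> arm_command([
  [[-0.007, 0, 0.02, 0, 0, 0], [0, 0, 0.03, 0, 0, 0], [0, 0, 0.03, 0, 0, 0], [0, 0, 0.025, 0, 0, 0], [0, 0, 0.017, 0, 0, 0], [0, 0, 0.009, 0, 0, 0], [0, 0, 0, 0, 0, 0], [0, 0, 0, 0, 0, 0]],
])

```text
clock: 3.35
position: [0.5848, -0.2328, 0.1703]
ee_rot: [2.212, 2.229, 0.001]
force: [-0.6, 0.7, -0.1]
width: 0.542
gripper_force: 0.0
```

>>> arm_command([
  [[0, 0, 0, 0, 0, 0], [0, 0, 0, 0, 0, 0], [0, 0, 0, 0, 0, 0], [0, 0, 0, 0, 0, 0], [0, 0, 0, 0, 0, 0], [0, 0, 0, 0, 0, 0]],
], jaw=0.0, newtons=35)

```text
clock: 4.1
position: [0.5843, -0.2326, 0.1693]
ee_rot: [-2.213, -2.23, -0.0]
force: [-0.7, 0.0, -1.1]
width: 0.01
gripper_force: 0.0
```

Run:
```python
from cell import arm
import cv2,numpy as np
a=[]
for n in("top","side"):
    i=arm.get_image(n); np.savez(f"{n}1.npz",**i); a.append(i["pixels"][:,:,::-1])
cv2.imwrite("pics/g1.png",np.hstack([cv2.resize(a[0][140:280,330:450],None,fx=3,fy=3,interpolation=2),cv2.resize(a[1][100:240,320:460],None,fx=3,fy=3,interpolation=2)]))
```

```text
(no output)
```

View pics/g1.png

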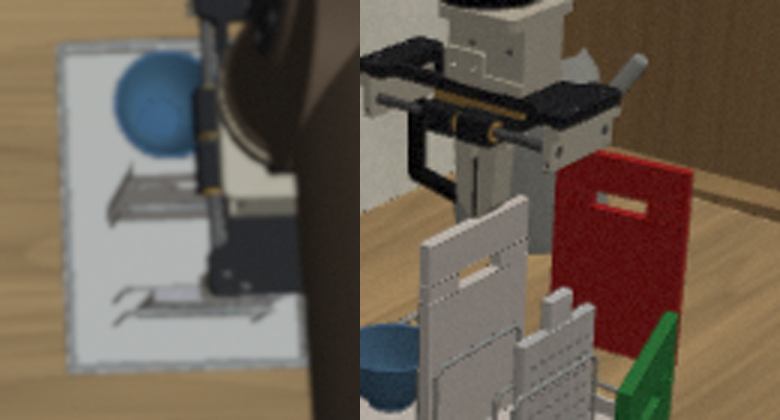

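Run:
```python
from h import *
from cell import arm
s=arm.observe(); p=s["position"]; print(np.round(p,4),s["ee_rot"],s["force"])
for n in("top","side"):
    i=dict(np.load(n+"1.npz")); print(n,"tcp",proj(i,p),"tip",proj(i,p-[0,0,.019]),"boardtop",proj(i,[.587,-.2265,.184]))
    P=cloud(i); j=dict(np.load(n+"0.npz"));P0=cloud(j)
    new=(abs(i["z_map"]-j["z_map"])>.02)&(i["z_map"]>0)
    Q=P[new]; m=(abs(Q[:,0]-.587)<.15)&(abs(Q[:,1]+.23)<.12); Q=Q[m]; print(np.round(np.percentile(Q,[0,1,50,99,100],axis=0),3).tolist())
    L=Q[Q[:,2]<.22]; print("low",len(L),np.round(np.percentile(L,[2,50,98],axis=0),3).tolist() if len(L) else 0)
```

```text
[ 0.5843 -0.2326  0.1693] [ 2.21248953e+00  2.23035052e+00 -5.41983706e-05] [ 0.49490746 -0.77318053 -0.06675863]
top tcp [[404.83814652 197.53720288]] tip [[403.17142418 199.46401856]] boardtop [[402.95125164 194.66461695]]
[[0.437, -0.282, 0.0], [0.439, -0.275, 0.273], [0.532, -0.21, 0.626], [0.663, -0.174, 0.687], [0.735, -0.11, 0.691]]
low 34 [[0.444, -0.234, 0.001], [0.595, -0.175, 0.007], [0.711, -0.11, 0.137]]
side tcp [[361.0327279  178.16395996]] tip [[360.8403548  185.75599223]] boardtop [[358.51639964 172.72717056]]
[[0.443, -0.304, -0.003], [0.491, -0.263, 0.202], [0.56, -0.206, 0.389], [0.669, -0.176, 0.552], [0.718, -0.113, 0.557]]
low 210 [[0.503, -0.256, 0.002], [0.58, -0.221, 0.206], [0.603, -0.164, 0.22]]
```

Run:
```python
from h import *
i=dict(np.load("side1.npz"));P=cloud(i);P0=cloud(dict(np.load("side0.npz")))
for u in(352,358,362,366):
  for v in range(150,186,4): print(u,v,np.round(P[v,u],3),np.round(P0[v,u],3))
```

```text
352 150 [ 0.601 -0.219  0.237] [ 1.924 -1.813 -0.583]
352 154 [ 0.599 -0.217  0.228] [ 1.921 -1.81  -0.608]
352 158 [ 0.601 -0.22   0.218] [ 0.934 -0.621  0.003]
352 162 [ 0.6   -0.218  0.209] [ 0.848 -0.518  0.046]
352 166 [ 0.848 -0.517  0.033] [ 0.847 -0.517  0.033]
352 170 [ 0.844 -0.513  0.022] [ 0.842 -0.511  0.023]
352 174 [ 0.85  -0.521  0.005] [ 0.847 -0.517  0.007]
352 178 [ 0.584 -0.2    0.181] [ 0.583 -0.199  0.182]
352 182 [ 0.582 -0.198  0.172] [ 0.582 -0.198  0.173]
358 150 [ 0.587 -0.223  0.239] [ 0.82  -0.51   0.093]
358 154 [ 0.585 -0.22   0.232] [ 0.818 -0.509  0.082]
358 158 [ 0.583 -0.219  0.223] [ 0.816 -0.507  0.07 ]
358 162 [ 0.585 -0.222  0.212] [ 0.814 -0.505  0.059]
358 166 [ 0.584 -0.22   0.203] [ 0.811 -0.501  0.048]
358 170 [ 0.586 -0.223  0.192] [ 0.812 -0.503  0.035]
358 174 [ 0.585 -0.223  0.183] [ 0.585 -0.222  0.183]
358 178 [ 0.582 -0.219  0.175] [ 0.582 -0.219  0.175]
358 182 [ 0.582 -0.219  0.165] [ 0.584 -0.221  0.164]
362 150 [ 0.571 -0.217  0.245] [ 0.804 -0.509  0.098]
362 154 [ 0.574 -0.221  0.234] [ 0.805 -0.511  0.084]
362 158 [ 0.574 -0.221  0.225] [ 0.802 -0.507  0.074]
362 162 [ 0.573 -0.221  0.216] [ 0.797 -0.501  0.065]
362 166 [ 0.573 -0.221  0.206] [ 0.796 -0.501  0.053]
362 170 [ 0.572 -0.22   0.197] [ 0.59  -0.242  0.185]
362 174 [ 0.584 -0.236  0.179] [ 0.583 -0.234  0.18 ]
362 178 [ 0.581 -0.233  0.171] [ 0.584 -0.236  0.169]
362 182 [ 0.585 -0.238  0.158] [ 0.585 -0.237  0.158]
366 150 [ 0.566 -0.224  0.245] [ 0.789 -0.509  0.101]
366 154 [ 0.567 -0.227  0.234] [ 0.792 -0.513  0.087]
366 158 [ 0.567 -0.227  0.225] [ 0.792 -0.513  0.075]
366 162 [ 0.567 -0.227  0.216] [ 0.784 -0.504  0.067]
366 166 [ 0.568 -0.228  0.205] [ 0.784 -0.505  0.055]
366 170 [ 0.585 -0.251  0.183] [ 0.585 -0.251  0.183]
366 174 [ 0.583 -0.249  0.175] [ 0.58  -0.245  0.177]
366 178 [ 0.583 -0.249  0.164] [ 0.583 -0.25   0.164]
366 182 [ 0.583 -0.249  0.155] [ 0.586 -0.253  0.152]
```

Run:
```python
from cell import arm
print(arm.tip_reach,[a for a in dir(arm) if a[0]!='_'])
from h import *
i=dict(np.load("side1.npz"));P=cloud(i)
for v in range(166,177): print(v,np.round(P[v,364],3),i["pixels"][v,364])
```

```text
0.019 ['PlanningError', 'get_image', 'observe', 'sign_off', 'tip_reach']
166 [ 0.569 -0.223  0.207] [106 101  87]
167 [ 0.567 -0.22   0.206] [108 104  92]
168 [ 0.565 -0.219  0.204] [103  98  87]
169 [ 0.573 -0.229  0.196] [75 73 67]
170 [ 0.58  -0.237  0.189] [141 134 126]
171 [ 0.584 -0.242  0.184] [174 164 156]
172 [ 0.583 -0.241  0.182] [121 116 109]
173 [ 0.584 -0.243  0.179] [124 117 113]
174 [ 0.584 -0.242  0.177] [127 119 113]
175 [ 0.584 -0.243  0.174] [127 120 111]
176 [ 0.585 -0.244  0.171] [126 120 114]
```

The fingertips are actually about 46 mm higher than the reported TCP implies: the side view shows them at z≈0.196, just above the board's top at 0.184, and they closed on air. So heights have to come from the camera and from contact. I'll reopen and go lower, watching the force.

>>> arm_command([
  [[0.003, 0.001, 0, 0, 0, 0], [0.003, 0.001, 0, 0, 0, 0], [0, 0, 0, 0, 0, 0], [0, 0, 0, 0, 0, 0], [0, 0, 0, 0, 0, 0], [0, 0, 0.008, 0, 0, 0], [0, 0, 0.008, 0, 0, 0], [0, 0, 0.008, 0, 0, 0], [0, 0, 0, 0, 0, 0]],
], jaw=0.05)

```text
clock: 5.32
position: [0.5856, -0.2265, 0.1443]
ee_rot: [-2.211, -2.229, 0.001]
force: [0.5, -0.4, 0.2]
width: 0.546
gripper_force: 0.0
```

>>> arm_command([
  [[0, 0, 0.006, 0, 0, 0], [0, 0, 0.006, 0, 0, 0], [0, 0, 0.005, 0, 0, 0], [0, 0, 0, 0, 0, 0]],
])

```text
clock: 5.82
position: [0.5859, -0.2265, 0.1278]
ee_rot: [-2.212, -2.23, 0.001]
force: [0.3, -0.1, -0.5]
width: 0.547
gripper_force: 0.0
```

Run:
```python
from cell import arm
import cv2,numpy as np
a=[]
for n in("side",):
    i=arm.get_image(n); np.savez(f"{n}2.npz",**i); a.append(i["pixels"][:,:,::-1])
cv2.imwrite("pics/g2.png",cv2.resize(a[0][120:230,320:430],None,fx=5,fy=5,interpolation=2))
```

```text
(no output)
```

View pics/g2.png

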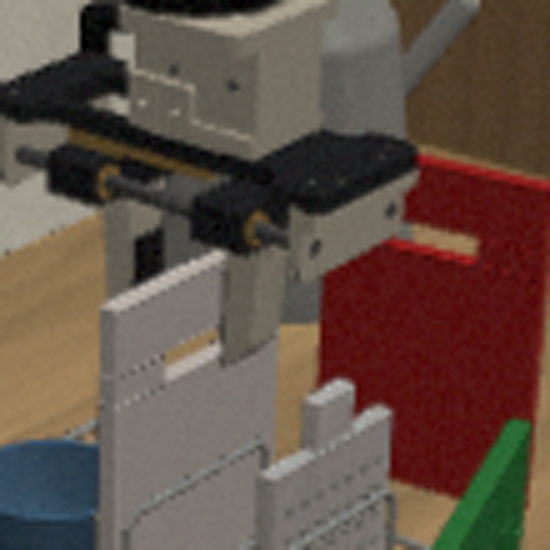

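The near finger (crop 220–280, 250–365) now stands in front of the bar, just beyond the hand hole's end, with its tip near the bar's lower edge. Closing.

>>> arm_command([
  [[0, 0, 0, 0, 0, 0], [0, 0, 0, 0, 0, 0], [0, 0, 0, 0, 0, 0], [0, 0, 0, 0, 0, 0], [0, 0, 0, 0, 0, 0]],
], jaw=0.0, newtons=40)

```text
clock: 6.5
position: [0.5863, -0.2266, 0.1284]
ee_rot: [2.212, 2.23, 0.0]
force: [0.5, 0.5, -1.1]
width: 0.108
gripper_force: 40.0
```

>>> arm_command([
  [[0, 0, -0.008, 0, 0, 0], [0, 0, -0.016, 0, 0, 0], [0, 0, -0.02, 0, 0, 0], [0, 0, -0.025, 0, 0, 0], [0, 0, -0.025, 0, 0, 0], [0, 0, -0.025, 0, 0, 0], [0, 0, -0.016, 0, 0, 0], [0, 0, 0, 0, 0, 0], [0, 0, 0, 0, 0, 0]],
])

```text
clock: 7.62
position: [0.5856, -0.2266, 0.2624]
ee_rot: [-2.212, -2.229, 0.001]
force: [0.2, -0.3, -2.4]
width: 0.106
gripper_force: 40.0
```

Run:
```python
from h import *
o=np.array([.5462,.2450]);a=np.radians(-15.4);ex=np.array([np.cos(a),np.sin(a)]);ey=np.array([-ex[1],ex[0]])
for n in("top","side"):
    i=dict(np.load(n+"0.npz")); g=cv2.cvtColor(i["pixels"],6).astype(np.float32)
    xs=np.arange(-70,76,2.)
    for lab,ys in(("mid",np.arange(-50,51,4)),("rightend",np.arange(-50,-20,4)),("leftend",np.arange(25,50,4))):
        if n=="side" and lab!="mid":continue
        acc=[]
        for y in ys:
            w=np.c_[o+np.outer(xs/1e3,ex)+y/1e3*ey,np.full(len(xs),.105)]; uv=proj(i,w).astype(np.float32)
            acc.append(cv2.remap(g,uv[:,0].reshape(-1,1),uv[:,1].reshape(-1,1),1).ravel())
        print(n,lab,[(int(x),int(v)) for x,v in zip(xs,np.mean(acc,0)) if -50<x<45])
    ys=np.arange(-90,91,3.);acc=[]
    for x in(-6,-4,-2,0):
        w=np.c_[o+x/1e3*ex+np.outer(ys/1e3,ey),np.full(len(ys),.105)];uv=proj(i,w).astype(np.float32)
        acc.append(cv2.remap(g,uv[:,0].reshape(-1,1),uv[:,1].reshape(-1,1),1).ravel())
    print(n,"along y",[(int(y),int(v)) for y,v in zip(ys,np.mean(acc,0))])
```

```text
top mid [(-48, 145), (-46, 145), (-44, 145), (-42, 142), (-40, 129), (-38, 102), (-36, 79), (-34, 73), (-32, 72), (-30, 72), (-28, 72), (-26, 72), (-24, 72), (-22, 72), (-20, 72), (-18, 72), (-16, 72), (-14, 73), (-12, 78), (-10, 96), (-8, 116), (-6, 121), (-4, 107), (-2, 74), (0, 44), (2, 43), (4, 58), (6, 68), (8, 72), (10, 72), (12, 72), (14, 72), (16, 72), (18, 72), (20, 72), (22, 72), (24, 72), (26, 72), (28, 72), (30, 73), (32, 79), (34, 90), (36, 109), (38, 129), (40, 137), (42, 122), (44, 84)]
top rightend [(-48, 150), (-46, 150), (-44, 150), (-42, 147), (-40, 134), (-38, 105), (-36, 80), (-34, 73), (-32, 73), (-30, 72), (-28, 73), (-26, 73), (-24, 73), (-22, 72), (-20, 72), (-18, 72), (-16, 72), (-14, 73), (-12, 80), (-10, 104), (-8, 131), (-6, 140), (-4, 122), (-2, 80), (0, 44), (2, 42), (4, 58), (6, 69), (8, 72), (10, 72), (12, 72), (14, 72), (16, 72), (18, 72), (20, 72), (22, 72), (24, 72), (26, 72), (28, 72), (30, 74), (32, 79), (34, 90), (36, 109), (38, 130), (40, 138), (42, 124), (44, 85)]
top leftend [(-48, 133), (-46, 134), (-44, 134), (-42, 132), (-40, 120), (-38, 9
[... 1535 characters left out ...]
6, 145), (38, 158), (40, 139), (42, 95), (44, 60)]
side along y [(-90, 75), (-87, 75), (-84, 74), (-81, 72), (-78, 72), (-75, 68), (-72, 68), (-69, 69), (-66, 70), (-63, 66), (-60, 44), (-57, 44), (-54, 45), (-51, 46), (-48, 47), (-45, 46), (-42, 44), (-39, 47), (-36, 45), (-33, 44), (-30, 47), (-27, 47), (-24, 46), (-21, 46), (-18, 46), (-15, 46), (-12, 47), (-9, 46), (-6, 44), (-3, 45), (0, 46), (3, 44), (6, 48), (9, 46), (12, 46), (15, 47), (18, 44), (21, 46), (24, 47), (27, 44), (30, 46), (33, 45), (36, 48), (39, 45), (42, 46), (45, 47), (48, 47), (51, 48), (54, 44), (57, 45), (60, 46), (63, 50), (66, 67), (69, 69), (72, 66), (75, 67), (78, 69), (81, 76), (84, 104), (87, 100), (90, 101)]
```

>>> arm_command([
  [[0.03, -0.009, -0.004, 0, 0, 0], [0.045, -0.009, -0.004, 0, 0, 0], [0.054, -0.009, -0.004, 0, 0, 0], [0.054, -0.008, -0.004, 0, 0, 0], [0.054, -0.008, -0.004, 0, 0, 0], [0.054, 0, 0, 0, 0, 0], [0.054, 0, 0, 0, 0, 0], [0.054, 0, 0, 0, 0, 0], [0.045, 0, 0, 0, 0, 0], [0.028, 0, 0, 0, 0, 0]],
])

```text
clock: 8.88
position: [0.5382, 0.2475, 0.2821]
ee_rot: [-2.208, -2.232, 0.002]
force: [0.5, -0.5, -1.1]
width: 0.109
gripper_force: 40.0
```

>>> arm_command([
  [[0, 0, 0, 0, 0, 0.04], [0, 0, 0, 0, 0, 0.08], [0, 0, 0, 0, 0, 0.08], [0, 0, 0, 0, 0, 0.056], [0, 0, 0, 0, 0, 0.02], [0, 0, 0, 0, 0, 0], [0, 0, 0, 0, 0, 0]],
])

```text
clock: 9.75
position: [0.5394, 0.2447, 0.2831]
ee_rot: [2.498, 1.905, -0.001]
force: [-0.1, -0.1, -1.6]
width: 0.106
gripper_force: 40.0
```

```bash
cat > m.py <<'E'
from h import *
from cell import arm
import sys
o=np.array([.5462,.2450]);a=np.radians(-15.4);ex=np.array([np.cos(a),np.sin(a)]);ey=np.array([-ex[1],ex[0]])
s=arm.observe();p=s["position"];Rm=R.from_rotvec(s["ee_rot"]).as_matrix()
print("tcp",np.round(p,4),"theta",np.degrees(np.arctan2(Rm[1,0],Rm[0,0])),"tilt z",np.round(Rm[:,2],4),"F",np.round(s["force"],2),"stand xy mm",np.round([(p[:2]-o)@ex*1e3,(p[:2]-o)@ey*1e3],2))
for n in("top","side"):
    i=arm.get_image(n);np.savez(f"{n}{sys.argv[1]}.npz",**i);cv2.imwrite(f"pics/{n}{sys.argv[1]}.png",i["pixels"][:,:,::-1])
    P=cloud(i);j=dict(np.load(n+"0.npz"));d=(j["z_map"]-i["z_map"])>.015
    zt=p[2]-.1244+.18; z=P[...,2]; rgb=i["pixels"].astype(int)
    near=np.hypot(P[...,0]-p[0],P[...,1]-p[1])<.08
    m=d&near&(z>zt-.19)&(z<zt-.045)
    Q=P[m];q=(Q[:,:2]-o)*1e3
    c=np.c_[q@ex,q@ey]
    print(n,m.sum(),"stand-frame pct x",np.round(np.percentile(c[:,0],[2,25,50,75,98]),1),"y",np.round(np.percentile(c[:,1],[.5,2,50,98,99.5]),1),"z",np.round(np.percentile(Q[:,2],[.5,99.5]),4))
    f=m&(abs(z-zt+.08)<.02); A=P[f]
    if len(A)>30:
        k=cv2.fitLine((A[:,:2]*1e3).astype(np.float32),cv2.DIST_HUBER,0,.01,.01).ravel();print("  face line angle",np.degrees(np.arctan2(k[1],k[0])))
E
python3 m.py 3
```

```text
tcp [0.5394 0.2447 0.2831] theta 74.66260177437275 tilt z [-3.e-04 -3.e-04 -1.e+00] F [-0.13 -0.06 -1.58] stand xy mm [-6.45 -2.11]
top 333 stand-frame pct x [-11.4 -11.2 -11.1  -8.4  -2. ] y [-65.4 -65.  -45.4  25.6  34.2] z [0.1629 0.2934]
  face line angle 77.165504
side 5306 stand-frame pct x [-15.1 -13.2 -12.3 -11.3  -8.1] y [-62.2 -60.3   0.6  56.5  57.1] z [0.1589 0.2926]
  face line angle 74.76553
```

View pics/side3.png

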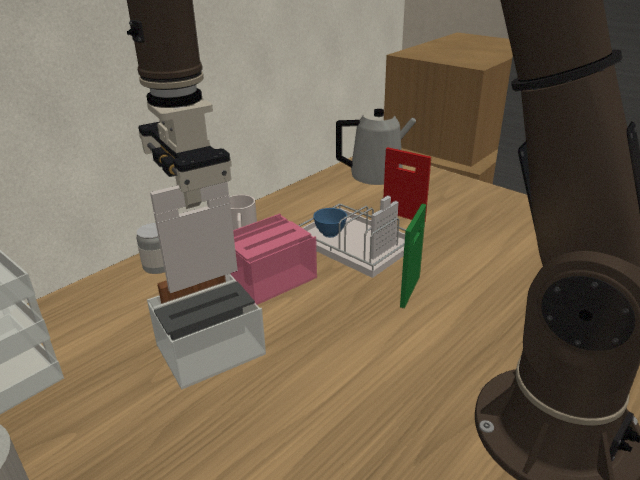

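The side view shows the white board hanging upright over the stand, foot edge at about (165–237, 270–290), just in front of the wooden board and parallel to the slot. It needs about +3.2 mm in stand x and +3.3 mm in y.

>>> arm_command([
  [[0.0033, 0.0032, 0.006, 0, 0, 0], [0, 0, 0.012, 0, 0, 0], [0, 0, 0.012, 0, 0, 0], [0, 0, 0.01, 0, 0, 0], [0, 0, 0.006, 0, 0, 0], [0, 0, 0.003, 0, 0, 0], [0, 0, 0, 0, 0, 0], [0, 0, 0, 0, 0, 0]],
])

```text
clock: 10.85
position: [0.5436, 0.2475, 0.2347]
ee_rot: [2.498, 1.905, 0.001]
force: [0.6, 0.2, -2.5]
width: 0.11
gripper_force: 40.0
```

```bash
python3 m.py 4
```

```text
tcp [0.5436 0.2475 0.2347] theta 74.64455452614185 tilt z [ 6.e-04  3.e-04 -1.e+00] F [ 0.63  0.21 -2.53] stand xy mm [-3.2   1.71]
top 292 stand-frame pct x [-8.2 -8.  -7.8 -5.5  1.4] y [-61.4 -61.2 -39.7  28.3  34.4] z [0.1122 0.2441]
  face line angle 76.77295
side 4817 stand-frame pct x [-11.8  -9.9  -9.   -8.   -4.5] y [-58.7 -56.5   4.2  60.2  60.9] z [0.1121 0.2441]
  face line angle 74.814156
```

>>> arm_command([
  [[0, 0, 0.0015, 0, 0, 0], [0, 0, 0.0015, 0, 0, 0], [0, 0, 0.0015, 0, 0, 0], [0, 0, 0.0015, 0, 0, 0], [0, 0, 0.0015, 0, 0, 0], [0, 0, 0, 0, 0, 0]],
])

```text
clock: 11.7
position: [0.5433, 0.2473, 0.2266]
ee_rot: [-2.498, -1.905, 0.0]
force: [-0.3, -0.1, -1.2]
width: 0.107
gripper_force: 40.0
```

>>> arm_command([
  [[0, 0, 0.0015, 0, 0, 0], [0, 0, 0.0015, 0, 0, 0], [0, 0, 0.0015, 0, 0, 0], [0, 0, 0.0015, 0, 0, 0], [0, 0, 0, 0, 0, 0]],
])

```text
clock: 12.32
position: [0.5433, 0.2473, 0.2207]
ee_rot: [2.498, 1.905, -0.0]
force: [-0.4, 0.4, -2.7]
width: 0.107
gripper_force: 40.0
```

No contact 9 mm below the insert's top, so the board is in the slot. Continuing to just above the rib.

>>> arm_command([
  [[0, 0, 0.004, 0, 0, 0], [0, 0, 0.005, 0, 0, 0], [0, 0, 0.005, 0, 0, 0], [0, 0, 0.005, 0, 0, 0], [0, 0, 0, 0, 0, 0]],
])

```text
clock: 12.95
position: [0.5431, 0.2471, 0.2012]
ee_rot: [-2.498, -1.905, 0.002]
force: [-0.3, -1.0, -1.3]
width: 0.107
gripper_force: 40.0
```

>>> arm_command([
  [[0, 0, 0.004, 0, 0, 0], [0, 0, 0.004, 0, 0, 0], [0, 0, 0.004, 0, 0, 0], [0, 0, 0.003, 0, 0, 0], [0, 0, 0, 0, 0, 0]],
])

```text
clock: 13.58
position: [0.5432, 0.2473, 0.1865]
ee_rot: [-2.498, -1.905, 0.001]
force: [-0.0, 0.7, -2.2]
width: 0.105
gripper_force: 40.0
```

Now through the rib, gently.

>>> arm_command([
  [[0, 0, 0.002, 0, 0, 0], [0, 0, 0.002, 0, 0, 0], [0, 0, 0.002, 0, 0, 0], [0, 0, 0.002, 0, 0, 0], [0, 0, 0.002, 0, 0, 0], [0, 0, 0, 0, 0, 0]],
])

```text
clock: 14.32
position: [0.5432, 0.2475, 0.1765]
ee_rot: [-2.498, -1.905, 0.001]
force: [-1.0, 1.0, -2.4]
width: 0.107
gripper_force: 40.0
```

>>> arm_command([
  [[0, 0, 0.002, 0, 0, 0], [0, 0, 0.002, 0, 0, 0], [0, 0, 0.002, 0, 0, 0], [0, 0, 0.002, 0, 0, 0], [0, 0, 0.002, 0, 0, 0], [0, 0, 0, 0, 0, 0]],
])

```text
clock: 15.08
position: [0.5432, 0.2472, 0.1664]
ee_rot: [-2.498, -1.905, 0.001]
force: [-2.5, 1.8, -2.1]
width: 0.108
gripper_force: 40.0
```

>>> arm_command([
  [[0, 0, 0.003, 0, 0, 0], [0, 0, 0.003, 0, 0, 0], [0, 0, 0.003, 0, 0, 0], [0, 0, 0.003, 0, 0, 0], [0, 0, 0.003, 0, 0, 0], [0, 0, 0, 0, 0, 0]],
])

```text
clock: 15.82
position: [0.5432, 0.2473, 0.1513]
ee_rot: [-2.498, -1.905, 0.001]
force: [-1.8, 1.0, -4.9]
width: 0.111
gripper_force: 40.0
```

>>> arm_command([
  [[0, 0, 0.003, 0, 0, 0], [0, 0, 0.003, 0, 0, 0], [0, 0, 0.003, 0, 0, 0], [0, 0, 0.003, 0, 0, 0], [0, 0, 0.003, 0, 0, 0], [0, 0, 0, 0, 0, 0]],
])

```text
clock: 16.58
position: [0.5432, 0.2473, 0.1363]
ee_rot: [-2.498, -1.905, 0.001]
force: [-2.9, 1.9, -5.9]
width: 0.108
gripper_force: 40.0
```

>>> arm_command([
  [[0, 0, 0.0015, 0, 0, 0], [0, 0, 0.0015, 0, 0, 0], [0, 0, 0.001, 0, 0, 0], [0, 0, 0, 0, 0, 0]],
])

```text
clock: 17.08
position: [0.5433, 0.2474, 0.1327]
ee_rot: [-2.498, -1.905, 0.0]
force: [-3.8, 0.5, -0.7]
width: 0.102
gripper_force: 40.0
```

>>> arm_command([
  [[0, 0, 0.001, 0, 0, 0], [0, 0, 0.001, 0, 0, 0], [0, 0, 0, 0, 0, 0]],
])

```text
clock: 17.45
position: [0.5433, 0.2473, 0.1307]
ee_rot: [-2.498, -1.905, 0.0]
force: [-3.4, 1.3, -1.4]
width: 0.107
gripper_force: 40.0
```

>>> arm_command([
  [[0, 0, 0.0005, 0, 0, 0], [0, 0, 0.0005, 0, 0, 0], [0, 0, 0.0005, 0, 0, 0], [0, 0, 0, 0, 0, 0]],
])

```text
clock: 17.95
position: [0.5436, 0.2474, 0.1303]
ee_rot: [2.498, 1.904, 0.001]
force: [-5.9, -1.3, 9.7]
width: 0.111
gripper_force: 40.0
```

>>> arm_command([
  [[0, 0, 0.0005, 0, 0, 0], [0, 0, 0.0005, 0, 0, 0], [0, 0, 0, 0, 0, 0]],
])

```text
clock: 18.32
position: [0.5439, 0.2474, 0.1303]
ee_rot: [2.498, 1.904, 0.002]
force: [-7.5, -2.2, 16.8]
width: 0.109
gripper_force: 40.0
```

Contact came exactly at the predicted home height (foot at 6 mm). Easing off, releasing and rising.

>>> arm_command([
  [[0, 0, -0.001, 0, 0, 0], [0, 0, 0, 0, 0, 0]],
])

```text
clock: 18.58
position: [0.5436, 0.2474, 0.1303]
ee_rot: [2.498, 1.904, 0.001]
force: [-5.6, -1.2, 9.7]
width: 0.107
gripper_force: 40.0
```

>>> arm_command([
  [[0, 0, 0, 0, 0, 0], [0, 0, 0, 0, 0, 0], [0, 0, 0, 0, 0, 0], [0, 0, 0, 0, 0, 0]],
], jaw=0.036)

```text
clock: 19.08
position: [0.5436, 0.2472, 0.1292]
ee_rot: [2.498, 1.904, 0.0]
force: [-0.2, 0.1, 0.4]
width: 0.39
gripper_force: 0.0
```

>>> arm_command([
  [[0, 0, -0.006, 0, 0, 0], [0, 0, -0.012, 0, 0, 0], [0, 0, -0.02, 0, 0, 0], [0, 0, -0.025, 0, 0, 0], [0, 0, -0.03, 0, 0, 0], [0, 0, -0.03, 0, 0, 0], [0, 0, -0.02, 0, 0, 0], [0, 0, 0, 0, 0, 0]],
])

```text
clock: 20.08
position: [0.5441, 0.2481, 0.2747]
ee_rot: [2.498, 1.905, 0.006]
force: [-0.3, -0.3, -0.7]
width: 0.394
gripper_force: 0.0
```

Run:
```python
from h import *
from cell import arm
a=[]
for n in("side","top"):
    i=arm.get_image(n);P=cloud(i);a.append(i["pixels"][:,:,::-1]);rgb=i["pixels"].astype(int)
    z=P[...,2];m=(np.hypot(P[...,0]-.543,P[...,1]-.246)<.075)&(z>.15)&(z<.2)&((rgb.max(-1)-rgb.min(-1))<35)
    print(n,m.sum(),np.round(np.percentile(z[m],[50,95,99]),4) if m.any() else 0,rect(P[m]) if m.any() else 0)
s=arm.observe();print(s["position"],s["width"],s["force"],s["clock"])
cv2.imwrite("pics/end.png",np.hstack([cv2.resize(a[0][120:390,100:330],None,fx=1.7,fy=1.7),cv2.resize(a[1][130:400,100:330],None,fx=1.7,fy=1.7)]))
```

```text
side 1418 [0.171  0.1855 0.1865] (array([539.9, 247.4]), array([120.1,  14.5]), 75.3)
top 390 [0.187  0.1902 0.1913] (array([541.8, 244.5]), array([119.4,  10.3]), 74.8)
[0.54321561 0.24724097 0.27219601] 0.3961451144983123 [-0.70714983  0.08125598 -1.08737741] 20.175
```

View pics/end.png

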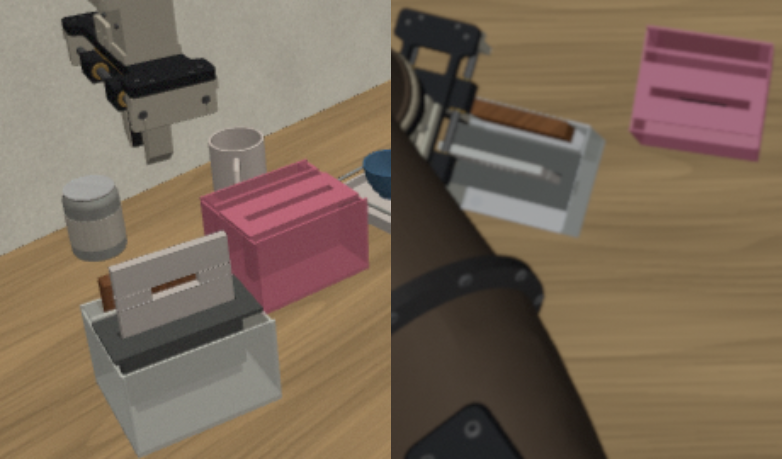

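The board stands upright in the slot with its hand hole at the top (side crop 110–235, 235–335). Its top edge reads z≈0.186, which puts the foot on the stand's floor at 6 mm. The gripper is clear.

```bash
python3 -c "
from cell import arm
print(arm.sign_off())"
```

```text
the job is handed in; nothing more can be done
None
```

The white board is in the insert's narrow slot, upright with its hand hole at the top and its foot on the stand's floor; the job was handed in after about 20 s of robot time, with no verdict returned.

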